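Tip the herb drawer down and push it up to the stop rail

TASK

The empty herb drawer has been left standing on its front end. By pushing only, without gripping or lifting it, tip it over where it stands, away from its open side and towards the light wooden stop rail, so that it lies on its bottom with the opening up. Then push it along the counter until its leading end lies flat against the rail, all of that end on the rail, and leave the weights, jars and other things standing where they are.

Things in the scene. Friction and masses are not known exactly. Their poses are not given: they have to be found in the camera images.
- drawer: Loose wooden drawer, 0.35 to 0.55 kg, 150 mm long, 110 wide, 80 deep, open on one side, boards 8 mm, dark front board 12 mm. It starts standing on its front, 150 mm tall. Origin: centre of the front board's outer face (underside at the start). Own +x points out through its bottom board (level at first, roughly at the rail; straight down once tipped), -x out of the open side; z runs from front to back end (up at first).
- drawer_mid (a point): Centre of the drawer's outer box, 75 mm from the front board's face along the drawer's own z. Standing, the drawer's footprint is 80 mm (own x) by 110 mm (own y). The front board has a finger notch, 36 mm wide and 22 mm deep, in the middle of its rim on the open side.
- drawer_back (a point): Centre of the outside of the drawer's back end, 150 mm from the front board: the top face at the start, the leading end, 40 mm above the counter, once tipped.
- drawer_heel (a point): Middle of the edge between the drawer's front and its bottom board (own x = +40 mm, z = 0): the edge it tips about, on the counter before and after. A push of under 3 N at the top of the open side, towards own +x, tips it; past about 25 degrees it falls over by itself. Sliding it along the counter takes some 2 to 7 N.
- rail: Fixed light wooden stop rail, 240 mm long (own y), 22 thick, 40 high. Origin: middle of the foot of its stopping face, on the counter; own +x is level, square to the face, into the wood, away from the drawer. The drawer starts with its origin 240 to 300 mm in front of the face; once tipped its leading end is some 40 to 110 mm short of the rail and up to about 10 degrees askew.
- weight_a: Larger brass knob weight, 36 mm across, 53 mm high, standing behind the rail. Bystander, loose; origin: middle of its underside.
- weight_b: Smaller brass knob weight, 29 mm across, 42 mm high, standing behind the rail. Bystander, loose; origin: middle of its underside.
- jar: White ceramic jar with a blue lid, 72 mm across, 100 mm high. Bystander, loose; origin: middle of its underside.
- mortar: Grey marble mortar bowl, 90 mm across, 65 mm high. Bystander, loose; origin: middle of its underside.
- tin: Red tin with a paper label, 68 mm across, 90 mm high. Bystander, loose; origin: middle of its underside.
- cup: Blue ceramic cup, 72 mm across, 70 mm high. Bystander, loose; origin: middle of its underside.
- brush: Wooden-handled counter brush, about 200 mm long, lying flat at the far side. Bystander, loose; origin: under its middle.
There are look-alikes about, which are no part of the job. Of the things like the drawer, leave any that is yellow; of the rest the smaller one is meant.

How it is judged (in metres and radians):
On the way, in this order (a step that is already met when the one before it is completed fails the run):
1. the drawer lies on its bottom, opening up (angle between drawer's own x axis and vertical above 3.05 rad), for 0.2 s.
2. its back end is flat against the rail (angle between drawer's own x axis and vertical above 3.05 rad and x of drawer_back in the frame of rail between -0.005 and 0.005 m and y of drawer_back in the frame of rail between -0.07 and 0.07 m and angle between the z axis of drawer and the x axis of rail, either way round below 0.08 rad), for 0.2 s.
At the end, for the whole second after the job is handed in: The drawer lies at rest on its bottom (own x within 5 degrees of straight down), the centre of its back end within 5 mm of the rail's face, square to it within 4.5 degrees, and at most 70 mm off the rail's middle along it (all of step 2 and linear speed of drawer below 0.01 m/s and angular speed of drawer below 0.05 rad/s); the robot touches nothing.
It fails at once if the drawer is lifted: its tipping edge rises over 20 mm, or its centre over 105 mm, above the counter (height (world z) of drawer_heel above 0.02 m or height (world z) of drawer_mid above 0.105 m).
It fails at once if the weight_a or the weight_b is moved more than 15 mm or tipped over (distance of any of weight_a, weight_b from where it was at the start of the episode above 0.015 m or angle between any of weight_a, weight_b's own z axis and vertical above 0.3 rad).
It fails at once if the jar or the mortar or the tin or the cup is moved more than 15 mm or tipped over (distance of any of jar, mortar, tin, cup from where it was at the start of the episode above 0.015 m or angle between any of jar, mortar, tin, cup's own z axis and vertical above 0.3 rad).
It fails at once if the brush is moved more than 15 mm or tipped over (distance of brush from where it was at the start of the episode above 0.015 m or angle between brush's own z axis and vertical above 0.3 rad).
It also fails if it takes over 53 s, if anything falls off the work surface, if the arm or the gripper's body presses on something with over 40 N, if the wrist force passes 120 N, or if a joint passes its speed limit or range.

ROBOT

A 7-joint arm with a two-finger parallel gripper is mounted at the origin on the work surface. World frame = base frame: x ahead of the robot, y to its left, z up, the work surface at z = 0. Lengths are in mm, angles in rad, forces in N, time in s.
With the tool pointing down it reaches from about 400 to 875 mm from the base axis. Payload 19.3 kg.
Tool frame: the origin (TCP) lies at the very end of the fingers, on their centre line; the grasp point (between the pads) lies 19 mm behind it (grip_point_offset is the z of the grasp point in the tool frame, in mm); z points along the fingers, y is the line along which they close (so a half turn about z gives the same grasp; the last joint's range is limited). The gripper opens to 85 mm and grips with 20 to 120 N. Pads are 22 mm wide; open, the fingers measure 114 mm over their backs; the gripper's body (76 mm by 85 mm) begins 54 mm behind the grasp point. The pads swing forward as they close: fully open they stand 13 mm farther back than shut.
Start: joints at [1.262, 0.521, -0.036, 1.599, 0.021, 1.021, -0.113], TCP at [147.807, -607.262, 231.291] pointing down, gripper open.
Joint ranges: [-2.91, 2.91], [-0.3, 2.13], [-1.5, 1.42], [0.17, 2.43], [-1.26, 4.41], [0.16, 1.93], [-2.52, 2.52]. Speed limits (rad/s): [1.89, 1.89, 2.39, 2.39, 3.01, 3.01, 3.01].

INTERFACE

Orientations are given as a 3x3 rotation matrix whose columns are the frame's x, y, z axes.
In Python, from workcell import movep, movel, goto_joints, open_gripper, clamp, wait, inverse_kinematics, read_state, camera, PlanningError, finish_job, grip_point_offset gives the robot as it stands. Calls block until the motion is done:
- movep(position, orientation): joint-space move of the TCP to a pose.
- movel(position, frame=None, max_speed=150, guard=None): straight line of the TCP; frame=None keeps the orientation; max_speed is the mean speed in mm/s. With guard (N) it stops when the force on the tool has changed by that much, and returns True; else False.
- goto_joints(angles): joint-space move.
- open_gripper() and clamp(): open the fingers fully, or close them until they stop; the grip force is fixed at half the most.
- wait(seconds).
- inverse_kinematics(position, orientation): joint angles nearest the present ones, or None.
- read_state(): the state.
- camera(name): name is "scene" or "top"; returns a dict with "image" (480x640x3 uint8, blue, green, red), "range_z" (480x640 float32, mm along the optical axis (not along the pixel's ray), 0 where there is no reading), "fx", "fy", "cx", "cy" (pixels), "cam_to_world" (4x4, takes a point from camera to world coordinates). Camera axes: x right, y up, looking along -z (the intrinsics and any distortion apply to the point x, -y, -z); pixel columns grow to the right and rows downward; lengths in mm; the calibration is good to about 2 mm. A picture is of the moment at which its call begins.
A pose or a line that the arm cannot do raises PlanningError and nothing moves.
- finish_job(): hands the job in; it is judged then, once.
The state is a dict: "time": time; "qpos": joint angles; "qvel": joint speeds; "joint_efforts": joint torques, N m; "eef_pos": TCP position; "tool_rot": TCP orientation; "ft_force": force on the tool from outside, world axes, zero at the start; "torque": the same for the moment, N m; "finger_gap": finger opening in mm; "gripper_force": force on a finger pad.
Only numpy, scipy, OpenCV 4.12 (cv2) and the standard library are available. Lean on these libraries where they do the work, as an engineer would, in place of code of your own. Each camera call takes 0.05 s, during which the arm holds its last target. There are 200 camera calls.

## Working session

There is one attempt and no reset: what is moved stays moved. The work goes in short steps, each a Python script; the robot and the scene stay as the last script left them, time stands still between calls to the robot, and variables do not carry over. Pictures are saved under pics/ and viewed, at most 10 in all, crops included, and the job is handed in when it is done.

```bash
mkdir -p pics; cat > h.py <<'E'
import numpy as np, cv2, pickle
from workcell import *
def snap(n,f):
    c=camera(n); cv2.imwrite(f'pics/{f}.png',c['image']); pickle.dump(c,open(f'{f}.pkl','wb')); return c
def load(f): return pickle.load(open(f'{f}.pkl','rb'))
def pts(c):
    v,u=np.mgrid[0:480,0:640]; d=c['range_z']
    P=np.stack([(u-c['cx'])/c['fx']*d,-(v-c['cy'])/c['fy']*d,-d,np.ones_like(d)],-1)
    W=(P@np.array(c['cam_to_world']).T)[...,:3]; W[d==0]=np.nan; return W
E
python3 - <<'E'
from h import *
for n in('scene','top'):
    c=snap(n,n+'0'); print({k:(v if not hasattr(v,'shape') or v.size<20 else v.shape) for k,v in c.items()})
E
```

```text
{'image': (480, 640, 3), 'range_z': (480, 640), 'fx': 560.3186305275677, 'fy': 560.3186305275677, 'cx': 333.9111683751673, 'cy': 242.48298438841175, 'cam_to_world': array([[ 3.07815592e-01, -5.42183907e-01,  7.81847922e-01,
         1.56334518e+03],
       [ 9.51261471e-01,  1.59190345e-01, -2.64121275e-01,
        -3.36113513e+02],
       [ 1.87396640e-02,  8.25042451e-01,  5.64759931e-01,
         8.47716164e+02],
       [ 0.00000000e+00,  0.00000000e+00,  0.00000000e+00,
         1.00000000e+00]])}
{'image': (480, 640, 3), 'range_z': (480, 640), 'fx': 591.8332417499606, 'fy': 591.8332417499606, 'cx': 322.8957208344345, 'cy': 238.3308077893716, 'cam_to_world': array([[ 2.01586925e-02,  9.90179756e-01, -1.38338997e-01,
         3.78205161e+02],
       [-9.99677299e-01,  2.21016015e-02,  1.25226519e-02,
         1.53627202e+01],
       [ 1.54571898e-02,  1.38041914e-01,  9.90305763e-01,
         1.34260623e+03],
       [ 0.00000000e+00,  0.00000000e+00,  0.00000000e+00,
         1.00000000e+00]])}
```

View pics/top0.png

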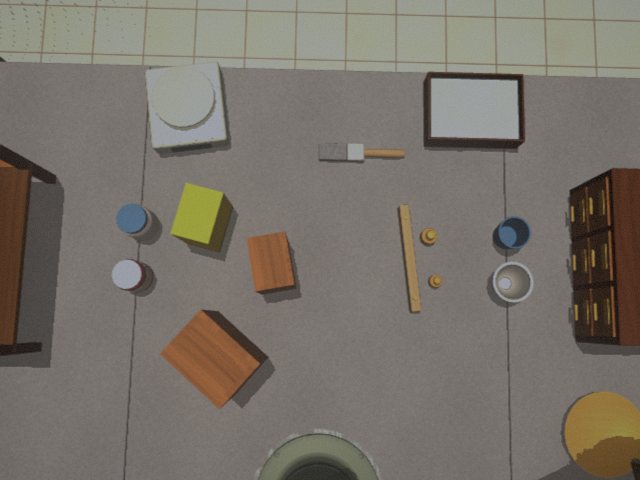

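View pics/scene0.png

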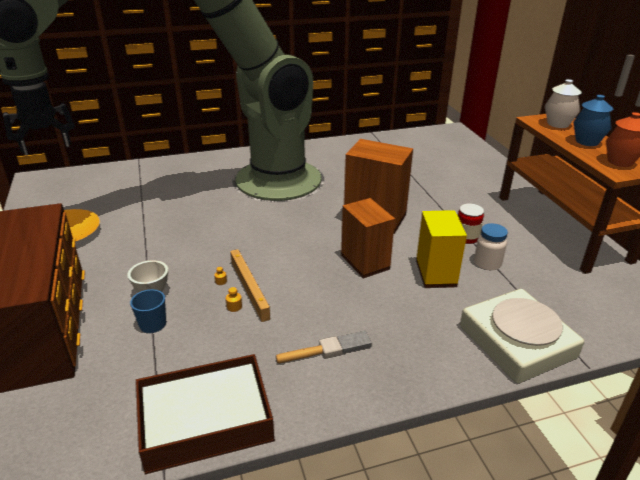

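Top view candidates are the small wooden box (271,262), the yellow one (202,218) and the large wooden one (212,358). By the description, the drawer is the small wooden one at (271,262). The rail runs from (404,206) to (415,311), with the weights at (429,236) and (435,282) behind it. I'll check a close crop and measure.

```bash
python3 - <<'E'
from h import *
c=load('top0'); W=pts(c)
im=c['image'][170:350,150:450]; cv2.imwrite('pics/crop.png',cv2.resize(im,None,fx=2.6,fy=2.6,interpolation=cv2.INTER_CUBIC))
def rect(u0,v0,u1,v1,zl,zh):
    w=W[v0:v1,u0:u1].reshape(-1,3); w=w[(w[:,2]>zl)&(w[:,2]<zh)]
    r=cv2.minAreaRect(w[:,:2].astype(np.float32)); print(len(w),np.median(w[:,2]),r,cv2.boxPoints(r).round(1).tolist())
rect(235,222,310,300,140,160)
rect(395,195,425,320,34,46)
rect(150,170,240,260,80,300); rect(155,300,275,410,100,300)
for a in [(110,195,160,245),(105,250,155,300),(490,205,535,255),(485,255,540,310),(418,222,445,250),(424,270,446,292),(310,135,410,165)]: rect(*a,12,200)
print(read_state()['qpos'])
E
```

```text
2153 149.41948906334437 ((496.6270751953125, 107.79911804199219), (110.57177734375, 80.5768051147461), 11.374678611755371) [[434.5, 136.39999389648438], [450.3999938964844, 57.400001525878906], [558.7999877929688, 79.19999694824219], [542.9000244140625, 158.1999969482422]]
1044 39.62822479832482 ((523.8515014648438, -207.8324737548828), (238.67088317871094, 52.017791748046875), 6.2538161277771) [[402.3999938964844, -195.0], [408.1000061035156, -246.6999969482422], [645.2999877929688, -220.6999969482422], [639.5999755859375, -169.0]]
2523 148.7491394657509 ((591.7036743164062, 259.995361328125), (82.46510314941406, 110.71548461914062), 76.20417022705078) [[528.0999755859375, 233.1999969482422], [635.5999755859375, 206.8000030517578], [655.2999877929688, 286.79998779296875], [547.7999877929688, 313.20001220703125]]
5433 207.64810629244744 ((304.47869873046875, 210.59664916992188), (154.0880126953125, 112.86503601074219), 49.55206298828125) [[211.60000610351562, 188.60000610351562], [297.3999938964844, 115.4000015258789], [397.3999938964844, 232.60000610351562], [311.5, 305.799987792968
[... 1250 characters left out ...]
262.1000061035156], [596.5, -232.89999389648438], [567.7000122070312, -214.0]]
138 26.266292546915338 ((472.1321105957031, -253.89874267578125), (27.929697036743164, 26.404237747192383), 87.93087005615234) [[458.3999938964844, -267.3999938964844], [484.79998779296875, -268.29998779296875], [485.79998779296875, -240.39999389648438], [459.3999938964844, -239.5]]
1058 17.810307847030344 ((767.3573608398438, -85.79545593261719), (43.86607360839844, 199.6060028076172), 1.2467702627182007) [[743.2999877929688, 13.5], [747.5999755859375, -186.10000610351562], [791.5, -185.10000610351562], [787.0999755859375, 14.5]]
[ 1.26178699  0.52194875 -0.03633443  1.59991933  0.02120245  1.021095
 -0.1128145 ]
```

View pics/crop.png

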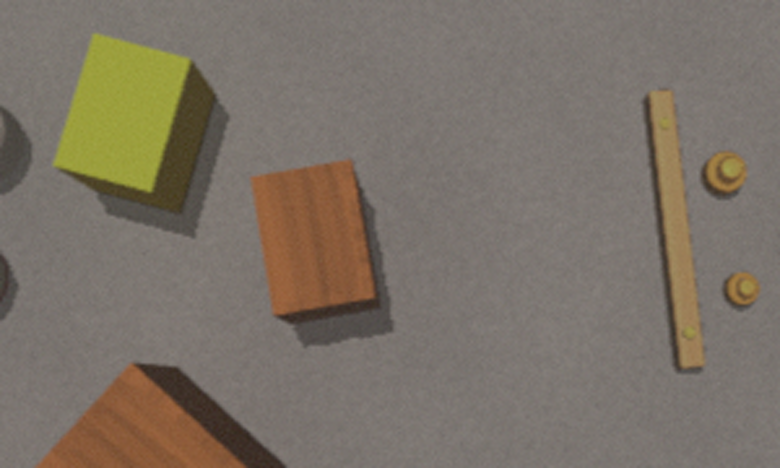

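The crop confirms it: the small plain wooden box, crop corners (253,177), (350,161), (376,299), (275,317), is the target. Its open side faces left, away from the rail (crop x about 650–700). Next I'll fit the rail accurately and check IK for the poses I plan to use.

```bash
cat >> h.py <<'E'
def R(ax): # tool down, approach direction ax (2-vector); tool y along the pushed face
    a=np.array([ax[0],ax[1],0.])/np.hypot(*ax); z=np.array([0,0,-1.]); return np.c_[a,np.cross(z,a),z]
def boxfit(W,lo,hi,poly=None):
    m=(W[...,2]>lo)&(W[...,2]<hi)
    if poly is not None:
        k=np.zeros(W.shape[:2],np.uint8); cv2.fillPoly(k,[np.array(poly,np.int32)],1); m&=k>0
    return cv2.minAreaRect(W[m][:,:2].astype(np.float32))
E
python3 - <<'E'
from h import *
c=load('top0'); W=pts(c)
poly=[(396,202),(411,202),(423,314),(408,314)]
r=boxfit(W,36,44,poly); b=cv2.boxPoints(r); print(r,b.round(1).tolist())
T=np.array(c['cam_to_world'])
for u,v in [(647,93),(672,90),(703,367),(680,369)]:   # crop corners, rail top plane
    d=T[:3,:3]@[(u/2.6+150-c['cx'])/c['fx'],-(v/2.6+170-c['cy'])/c['fy'],-1]; print((T[:3,3]+d*(40-T[2,3])/d[2]).round(1))
dx=np.array([.1975,-.9803]); C=np.array([496.6,107.8])
for s in(1,-1):
    for off,z in((-80,330),(-80,122),(30,122)):
        p=C+off*dx; print(s,off,z,inverse_kinematics([*p,z],R(s*dx)))
E
```

```text
((522.329833984375, -193.722900390625), (238.7862091064453, 22.887235641479492), 6.740307331085205) [[402.3999938964844, -196.39999389648438], [405.1000061035156, -219.10000610351562], [642.2000122070312, -191.10000610351562], [639.5999755859375, -168.3000030517578]]
[ 637.7 -170.    40. ]
[ 640.9 -191.7   40. ]
[ 403.9 -217.9   40. ]
[ 401.8 -198.5   40. ]
1 -80 330 [ 0.41577522  0.49355359 -1.26566928  1.71358074  0.48791912  1.30135555
  2.388505  ]
1 -80 122 [ 0.35871003  0.86853482 -1.27703582  1.94182961  0.95060901  1.11496885
  2.01393393]
1 30 122 [-0.84750212  0.66662742  0.82797907  2.02795044 -0.71874001  0.76385438
 -2.5189336 ]
-1 -80 330 [ 0.35883983  0.43930492 -1.14979139  1.71559195  0.41945573  1.26339212
 -0.68782353]
-1 -80 122 [ 0.26220722  0.73840977 -1.07191102  1.94572669  0.80334311  0.96367903
 -1.00885235]
-1 30 122 [ 0.27522867  0.59171031 -0.7402537   1.972506    0.55787876  0.7904225
 -0.58839532]
```

```bash
python3 - <<'E'
from h import *
dx=np.array([.1975,-.9803]); C=np.array([496.6,107.8]); P=lambda o,z:[*(C+o*dx),z]
p=read_state()['eef_pos']; movel([p[0],p[1],330],max_speed=250)
clamp()
movep(P(-85,330),R(-dx)); print(read_state()['time'])
movel(P(-85,122),max_speed=200)
print(movel(P(-20,122),max_speed=50,guard=8), read_state()['eef_pos'])
print(read_state()['ft_force'],read_state()['time'])
c=snap('scene','s1')
E
```

```text
4.4417
False [492.56862251 127.68975055 121.99423666]
[-0.38241223  0.45437447  0.28599537] 7.0833
```

View pics/s1.png

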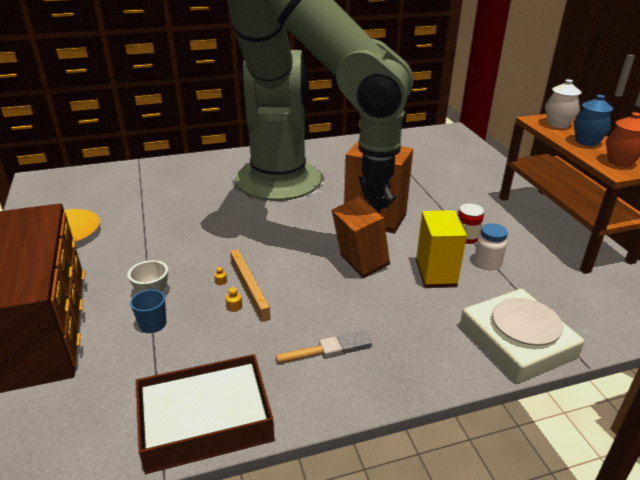

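The drawer at about (360,237) is tilting towards the rail about its lower left edge at (372,270), with the gripper behind its top. I'll keep pushing.

```bash
python3 - <<'E'
from h import *
dx=np.array([.1975,-.9803]); C=np.array([496.6,107.8]); P=lambda o,z:[*(C+o*dx),z]
print(movel(P(36,122),max_speed=45,guard=12), read_state()['eef_pos'])
wait(0.5)
movel(P(30,250),max_speed=200); movel(P(-40,250),max_speed=200); print(read_state()['time'])
c=snap('top','t1'); W=pts(c)
cv2.imwrite('pics/t1c.png',cv2.resize(c['image'][150:350,200:460],None,fx=3,fy=3))
print(boxfit(W,70,90,[(240,190),(398,190),(405,330),(240,330)]))
E
```

```text
False [503.67436032  72.79396015 122.04295414]
10.3167
((520.4622192382812, -10.091934204101562), (110.37152099609375, 150.22879028320312), 11.238892555236816)
```

View pics/t1c.png

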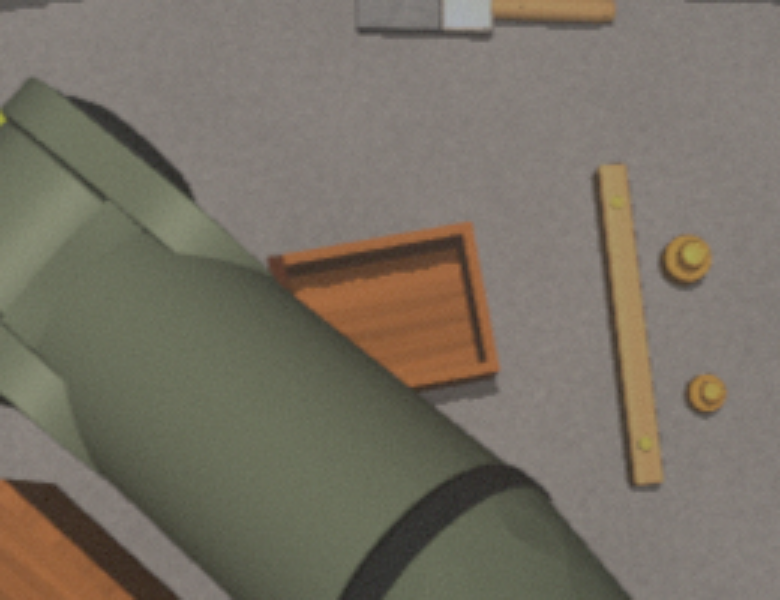

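The drawer lies opening up, with its leading end at crop (484,298) and the rail face at about (615,325). It's 96 mm short, 4.5° askew and 25 mm off the middle. I'll open the fingers so they bear on both corners of the front board, then push and rotate it square.

```bash
python3 - <<'E'
from h import *
th=np.radians(11.24); d=np.array([np.sin(th),-np.cos(th)]); th=np.radians(6.74); n=np.array([np.sin(th),-np.cos(th)]); t=np.array([-n[1],n[0]])
C=np.array([520.5,-10.1]); F=C-75*d; O=np.array([521,-182.4]); B=O+22*t; Ff=B-150*n
open_gripper()
movep([*(F-45*d),250],R(-d)); movel([*(F-45*d),20],max_speed=200)
print('contact',movel([*(F-14*d),20],max_speed=60,guard=15))
M=Ff-45*n-11*n
print('rot',movel([*M,20],R(-n),max_speed=40,guard=25),read_state()['ft_force'])
print('adv',movel([*(Ff-22*n),20],max_speed=40,guard=25),read_state()['time'])
snap('scene','s2'); c=snap('top','t2'); W=pts(c)
r=boxfit(W,70,86,[(240,190),(420,190),(424,330),(240,330)]); print(r,(np.array(r[0])-O)@n,(np.array(r[0])-O)@t)
cv2.imwrite('pics/t2c.png',cv2.resize(c['image'][150:350,200:460],None,fx=3,fy=3))
E
```

```text
contact False
rot False [0.38932484 0.47077909 0.23861487]
adv False 15.9167
((528.1142578125, -81.92182159423828), (57.046939849853516, 212.0331573486328), 36.35113525390625) -98.94881102140666 18.857619081229508
```

View pics/t2c.png

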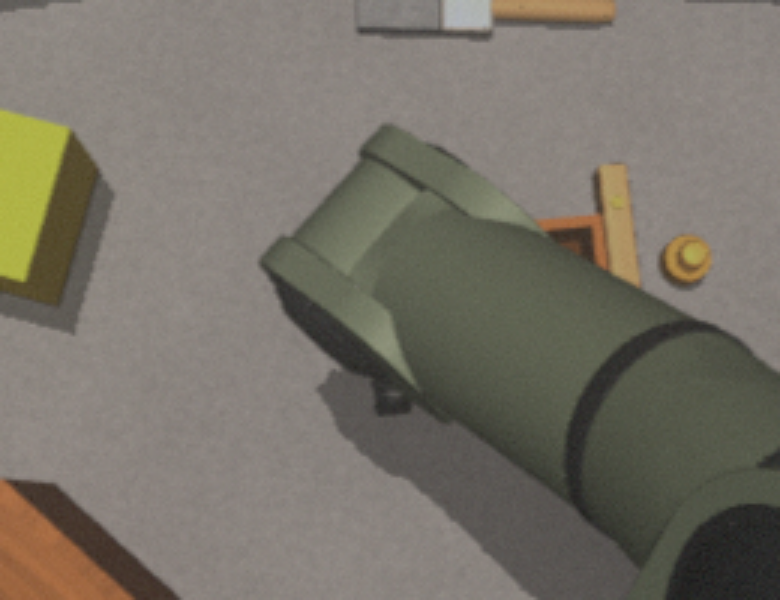

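The drawer's leading corner at crop (602,215) is now right by the rail face, and the rest is hidden by the arm. I'll make a guarded final push, then back off and look.

```bash
python3 - <<'E'
from h import *
th=np.radians(6.74); n=np.array([np.sin(th),-np.cos(th)]); t=np.array([-n[1],n[0]]); O=np.array([521,-182.4]); Ff=O+22*t-150*n
S=lambda:(round(float((read_state()['eef_pos'][:2]-Ff)@n),1),read_state()['ft_force'].round(1))
print(S())
print(movel([*(Ff-2*n),20],max_speed=15,guard=22),S()); wait(.3); print(S())
movel([*(Ff-70*n),20],max_speed=100); movel([*(Ff-70*n),250],max_speed=250)
movep([*(Ff-170*n),300],R(-n)); wait(.3)
snap('scene','s3'); c=snap('top','t3'); W=pts(c)
r=boxfit(W,70,86,[(300,190),(420,190),(424,330),(300,330)]); print(r,(np.array(r[0])-O)@n,(np.array(r[0])-O)@t,read_state()['time'])
cv2.imwrite('pics/t3c.png',cv2.resize(c['image'][190:330,290:450],None,fx=4.2,fy=4.2,interpolation=cv2.INTER_CUBIC))
E
```

```text
(-22.1, array([ 0.1, -0.1,  0.6]))
True (-13.6, array([0.5, 2.4, 1.1]))
(-13.6, array([-0.1,  0.4, -0.4]))
((534.1190795898438, -106.27552032470703), (110.55248260498047, 150.6000518798828), 6.773291110992432) -74.05867143644718 21.962692006835358 19.8
```

View pics/t3c.png

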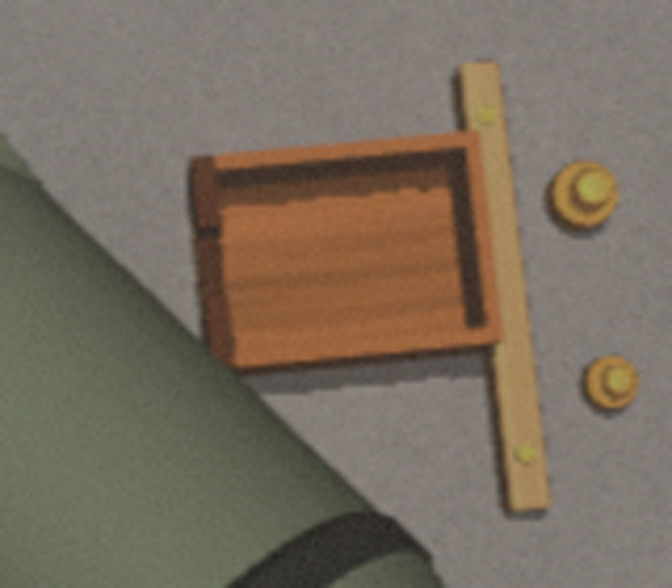

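The drawer lies flat against the rail: the leading end at crop (480,135)–(500,345) sits on the face with no gap. Measured against the rail it's about 0° askew and 22 mm off the middle, and the weights haven't moved. I'm handing it in.

```bash
python3 -c "
from workcell import *
print(finish_job())"
```

```text
the job is handed in; nothing more can be done
None
```

The small wooden drawer was tipped onto its bottom and pushed flat against the rail (about 1 mm, under 0.1° askew, 22 mm off the middle by camera); the weights and brush look unmoved, I didn't re-measure the jars and cups, and the job was handed in at about 20 s.

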